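# Refit the metering plunger in the pastry depositor head and lock it

## Task

Take the slimmer of the two washed white plungers from the sheet pan and slide it upright, without dropping it, into the bore of the depositor head until its flange sits flat on the block. Let go of it, then turn the star wheel anticlockwise as seen from above, tooth after tooth (its teeth can be reached through the slot in the steel cover), until the long locking tongue lies across the plunger's flange and the wheel comes up against its stop. Leave the thick plunger and the other things on the table where they are.

Things in the scene. Friction and masses are not known exactly. Their poses are not given: they have to be found in the camera images.
- plunger: the slim plunger, white plastic, 0.25 to 0.5 kg, round, 130 mm tall, upright on the sheet pan (3 mm above the table): lower part 44 mm in diameter, 60 mm long, 4 mm chamfer at its foot; flange 76 mm in diameter, 10 mm thick (60 to 70 mm up); stem 28 mm in diameter (70 to 130 mm up) to grip it by. Origin at the centre of its underside, z up its axis
- depositor: the depositor head, fixed to the table: a white box 190 x 205 mm with an aluminium bore block 110 x 110 mm at its -y end, both with their tops 75 mm above the table. Origin at table height under the axis of the star wheel; the bore lies 136 mm along its own -y, the slot 75 mm along its own +y. The star wheel lies flat, 88 to 102 mm above the table
- bore (a point): centre of the bore's mouth, on top of the block, 75 mm above the table; same axes as the depositor. The bore is 45.5 mm in diameter, upright, right through the block, with a 2 mm chamfer at the mouth; with the plunger fully home its flange rests on the block and its origin is 60 mm below this point
- slot (a point): centre of the slot in the steel cover sheet, on the sheet's top, 110 mm above the table; same axes as the depositor. The slot measures 150 mm along x and 52 mm along y; the sheet is 190 mm along x, 175 mm along y, 4 mm thick, hides most of the wheel; the white box's top lies 35 mm below this point. Shut fingers fit through it and between two teeth
- star (a joint): angle of the star wheel (rad) about the upright axis through the depositor's origin; grows anticlockwise seen from above, so under the slot the teeth move along the depositor's -x. Stops at 0 and 2.2; starts between 0 and 0.6. It stays where it is left; turning it takes about 5 N at the teeth
- tongue_tip (a point): end of the locking tongue, mid-width, 118 mm from the wheel's axis. The wheel has six arms 60 degrees apart: this tongue (30 mm wide) and five teeth 12 mm wide that reach 94 mm from the axis. At joint 2.1 the tongue points straight at the bore. It passes 3 mm over the flange of a plunger that is fully home, and hits one that is not
- thick_plunger: the other white plunger: same flange and stem, but its lower part is 60 mm thick (too big for the bore); origin at the centre of its underside
- cutter: steel pastry ring 70 mm across, 30 mm high, on the sheet pan; origin at the centre of its underside
- bowl: steel bowl 150 mm across, 65 mm high; origin under its centre
- oil_bottle: amber bottle 64 mm across, 190 mm high; origin under its centre
- jar: white jar 80 mm across, 100 mm high; origin under its centre
- cup: white cup 80 mm across, 90 mm high; origin under its centre
- brush: pastry brush lying on the sheet pan; origin under it
- spatula: spatula lying on the table; origin under it
Not all that is in view belongs to the job. What is shaped like the plunger but blue or yellow is not meant.

How it is judged:
On the way:
1. the slim plunger is fully home in the bore, while the locking tongue is still clear of it (horizontal distance between plunger and bore below 0.004 m and angle between plunger's own z axis and vertical below 0.06 rad and z of plunger in the frame of bore below -0.0575 m and value of joint star below 1.3 rad), for 0.2 s.
At the end, for the whole second after the job is handed in: The slim plunger stands in the bore, upright within 0.06 rad, within 4 mm of its axis, its flange within 2.5 mm of the block, at rest; the star wheel is turned to at least 2.05 rad (its stop is at 2.2), so that the tongue lies across the flange (horizontal distance between plunger and bore below 0.004 m and angle between plunger's own z axis and vertical below 0.06 rad and z of plunger in the frame of bore below -0.0575 m and value of joint star above 2.05 rad and linear speed of plunger below 0.02 m/s); the robot touches nothing.
It fails at once if the plunger is dropped down the bore (faster than 0.4 m/s inside it) (horizontal distance between plunger and bore below 0.01 m and z of plunger in the frame of bore below -0.002 m and linear speed of plunger above 0.4 m/s).
It fails at once if the thick plunger is moved by more than 40 mm (distance of thick_plunger from where it was at the start of the episode above 0.04 m).
It fails at once if another loose thing (cutter, bowl, bottle, jar, cup, brush, spatula) is moved by more than 40 mm (distance of any of cutter, bowl, oil_bottle, jar, cup, brush, spatula from where it was at the start of the episode above 0.04 m).
It also fails if it takes over 66 s, if anything falls off the work surface, if the arm or the gripper's body presses on something with over 40 N, if the wrist force passes 120 N, or if a joint passes its speed limit or range.

## Robot

A 6-joint arm with a two-finger parallel gripper is mounted at the origin on the work surface. World frame = base frame: x ahead of the robot, y to its left, z up, the work surface at z = 0. Lengths are in m, angles in rad, forces in N, time in s.
With the tool pointing down it reaches from about 0.3 to 1 m from the base axis. Payload 5.1 kg.
Tool frame: the origin (TCP) lies between the finger pads; the fingertips stand 11 mm ahead of it and the grasp point (between the pads) lies 8 mm behind it (robot.finger_overhang is the z of the fingertips in the tool frame, in m); z points along the fingers, y is the line along which they close (so a half turn about z gives the same grasp; the last joint's range is limited). The gripper opens to 95 mm and grips with 3 to 60 N. Pads are 20 mm wide; open, the fingers measure 119 mm over their backs; the gripper's body (75 mm by 180 mm) begins 59 mm behind the grasp point.
Start: joints at [1.223, 0.124, 1.65, -0, 1.367, -0.083], TCP at [0.17, 0.627, 0.186] pointing down, gripper open.
Joint ranges: [-2.61, 2.61], [-1.02, 2.33], [0.03, 2.71], [-1.35, 4.49], [0.32, 2.68], [-2.91, 2.91]. Speed limits (rad/s): [2.57, 2.57, 3.14, 3.14, 3.14, 3.14].

## Interface

Orientations are given as a rotation vector (axis times angle).
In Python, from bench import robot gives the robot as it stands.
- The arm moves only by the tool jog_arm, never from a script. Its argument "targets" is a list of rows, each a list of 3 entries, a list of its own where there are three numbers: the shift along the world's x, y, z in m, then the turn about the world's z in rad, then the closure, from 0 (fully open) to 1 (shut). In form: [[[dx, dy, dz], yaw, hand], ...]. A call has 1 to 20 rows; each row is the pose to reach, as a shift and turn from the pose commanded when the call began; what a row does not reach only later rows make up. A row lasts 1/8 s, in which the tool goes at most 62.5 mm and 10.7 degrees, less where a joint would pass 70% of its speed; a pose out of reach is approached as far as the arm can. A call with a gripper value outside its range is refused whole. The fingers move at their own pace and stop on an object; the grip force is fixed at half the most. Time passes only in rows, so rows that repeat a pose let the fingers close. It gives the time, the measured TCP pose, the force, the opening and the grip force at its end, in the units of the state.
- robot.get_obs(): the state, without advancing time (a new reading comes with each control period).
- robot.camera(name): name is "side" or "top"; returns a dict with "color" (420x560x3 uint8, blue, green, red), "range_z" (420x560 float32, m along the optical axis (not along the pixel's ray), 0 where there is no reading), "camera_matrix" (3x3 intrinsics, pixels), "camera_from_world" (4x4, takes a point from world to camera coordinates). Camera axes: x right, y down, z forward; pixel columns grow to the right and rows downward; lengths in m; the calibration is good to about 2 mm. A picture is of the moment at which its call begins.
- robot.close_job(): hands the job in; it is judged then, once.
The state is a dict: "clock": time; "joint_positions": joint angles; "qvel": joint speeds; "joint_efforts": joint torques, N m; "position": TCP position; "orientation": TCP orientation; "ft_force": force on the tool from outside, world axes, zero at the start; "moment": the same for the moment, N m; "gripper_width": finger opening in m; "grasp_force": force on a finger pad.
Only numpy, scipy, OpenCV 4.12 (cv2) and the standard library are available. Lean on these libraries where they do the work, as an engineer would, in place of code of your own. Each camera call takes 0.05 s, during which the arm holds its last target. There are 200 camera calls.

## Working session

There is one attempt and no reset: what is moved stays moved. The work goes in short steps, Python scripts to look and compute and a tool call to move; the robot and the scene stay as the last step left them, time stands still between calls to the robot, and variables do not carry over. Pictures are saved under pics/ and viewed, at most 10 in all, crops included, and the job is handed in when it is done.

Besides the shell and the picture viewer there is one more tool, called after "Emit:" as a command line: name --argument value ..., lists and objects as JSON in quotes. jog_arm: Moves the arm, as the interface text tells. Its arguments: {"type":"object","properties":{"targets":{"type":"array","items":{"type":"array"}}},"required":["targets"]}

```bash
mkdir -p pics; cat > h.py <<'E'
import numpy as np,cv2
from bench import robot
def snap(n):
    c=robot.camera(n); return c
def cloud(c):
    K=np.array(c["camera_matrix"]);T=np.linalg.inv(np.array(c["camera_from_world"]));z=c["range_z"]
    v,u=np.mgrid[:z.shape[0],:z.shape[1]]
    P=np.stack([(u-K[0,2])/K[0,0]*z,(v-K[1,2])/K[1,1]*z,z],-1)
    W=P@T[:3,:3].T+T[:3,3]; W[z<=0]=np.nan
    return W
E
python3 - <<'E'
from h import *
for n in("top","side"):
    c=snap(n);cv2.imwrite(f"pics/{n}0.png",c["color"]);np.savez(f"{n}0.npz",**c)
    print(n,np.linalg.inv(c["camera_from_world"])[:3,3])
o=robot.get_obs();print(o["clock"],o["position"],o["orientation"],o["ft_force"])
E
```

```text
top [3.73722798e-01 7.81315149e-04 1.37657492e+00]
side [-0.03011812 -1.03973975  0.79286824]
0.1 [0.16991058 0.62675705 0.18513456] [-4.14666322e-01 -3.11368343e+00  2.81114484e-03] [-0.05414379  0.23244186  0.04360486]
```

View pics/top0.png

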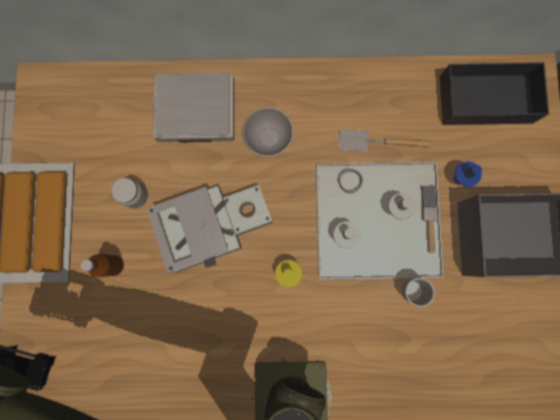

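View pics/side0.png

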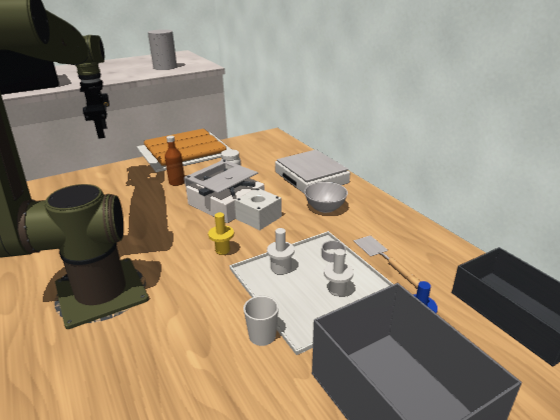

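Candidates: white plungers at top (346,233) and (402,205), seen from the side at (281,255) and (339,275). The yellow one at (288,273) and the blue one at (468,174) are not meant. The depositor is at about (205,225), with its bore at (247,210).

```bash
python3 - <<'E'
from h import *
s=np.load("side0.npz");t=np.load("top0.npz")
a=cv2.resize(s["color"][220:305,230:370],(800,486),interpolation=cv2.INTER_CUBIC);cv2.imwrite("pics/cropS.png",a)
b=cv2.resize(t["color"][175:280,140:280],(800,600),interpolation=cv2.INTER_CUBIC);cv2.imwrite("pics/cropT.png",b)
W=cloud(t);z=W[...,2]
def rep(name,u0,u1,v0,v1,lo,hi):
    m=np.zeros(z.shape,bool);m[v0:v1,u0:u1]=1;m&=(z>lo)&(z<hi);p=W[m]
    (c,r)=cv2.minEnclosingCircle(p[:,:2].astype(np.float32)); print(name,len(p),c,r,p[:,:].mean(0))
for nm,u,v in(("A",346,233),("B",402,205)):
    rep(nm+" stem",u-25,u+25,v-25,v+25,.118,.15); rep(nm+" flange",u-25,u+25,v-25,v+25,.064,.085)
# side lower-part width: points z .01-.055
Ws=cloud(s)
for nm,u,v in(("A",281,255),("B",339,275)):
    for lo,hi in((.02,.055),(.085,.125),(.066,.08)):
        m=np.zeros(z.shape,bool);m[v-30:v+30,u-22:u+22]=1;m&=(Ws[...,2]>lo)&(Ws[...,2]<hi);p=Ws[m];
        rows=[np.ptp(np.where(r)[0])+1 for r in m if r.any()]
        print(nm,lo,len(p),p.mean(0),"medwidth px",np.median(rows))
# cover
def rect(nm,u0,u1,v0,v1,lo,hi):
    m=np.zeros(z.shape,np.uint8);m[v0:v1,u0:u1]=1;m&=((z>lo)&(z<hi)).astype(np.uint8)
    p=W[m>0][:,:2].astype(np.float32);print(nm,len(p),cv2.minAreaRect(p),p.mean(0))
rect("cover",145,240,180,275,.104,.125); rect("block",228,275,180,240,.068,.082)
E
```

```text
A stem 88 (0.46079397201538086, -0.1658075749874115) 0.013915684074163437 [ 0.4604526  -0.16491371  0.13299175]
A flange 456 (0.4611971080303192, -0.1655643731355667) 0.038057632744312286 [ 0.4601587  -0.16395808  0.07315012]
B stem 92 (0.5394160747528076, -0.3254508972167969) 0.014279412105679512 [ 0.5397456  -0.3241483   0.13215565]
B flange 435 (0.5412065386772156, -0.3257327675819397) 0.038826581090688705 [ 0.5384014  -0.32175536  0.07305996]
A 0.02 213 [ 0.45292574 -0.18516623  0.03735992] medwidth px 20.5
A 0.085 119 [ 0.45877647 -0.17490457  0.10400631] medwidth px 10.0
A 0.066 328 [ 0.4580662  -0.17551235  0.07393034] medwidth px 25.0
B 0.02 244 [ 0.56616591 -0.28048065  0.03240351] medwidth px 15.0
B 0.085 141 [ 0.53689273 -0.33364889  0.10594615] medwidth px 11.0
B 0.066 395 [ 0.53642337 -0.33415859  0.07403117] medwidth px 27.0
cover 3415 ((0.47489672899246216, 0.26120811700820923), (0.2138739973306656, 0.20892295241355896), 18.996265411376953) [0.48138046 0.2683383 ]
block 1322 ((0.5272400379180908, 0.12556341290473938), (0.1238163635134697, 0.13369877636432648), 19.507654190063477) [0.53191215 0.11771227]
```

View pics/cropS.png

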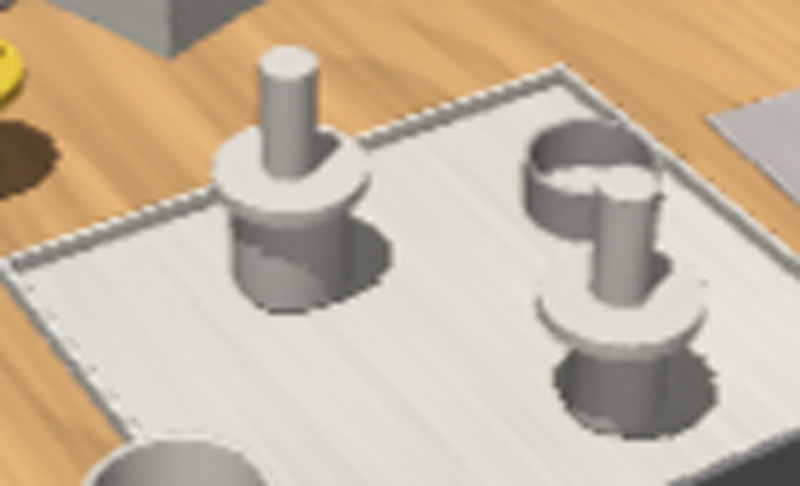

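View pics/cropT.png

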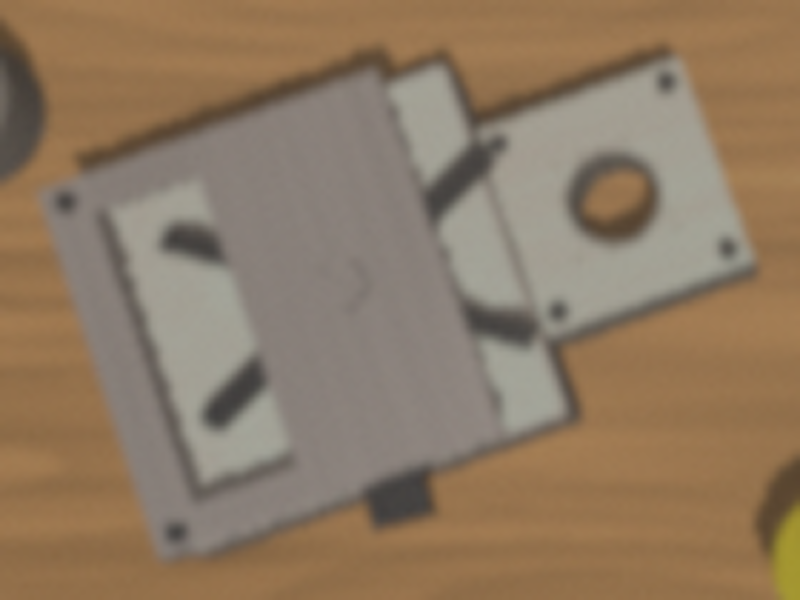

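The slim plunger is the one at top (402,205): its lower part is clearly narrower than the flange (side crop, about 100 px against 165 px). The thick one is at (346,233). In the depositor crop the bore is at about (613,197). Two teeth show in the slot, and the tongue sticks out at the lower edge at (400,500).

```bash
python3 - <<'E'
from h import *
t=np.load("top0.npz");W=cloud(t);z=W[...,2]
K=t["camera_matrix"];T=t["camera_from_world"]
def pix2w(uv,h):
    Ti=np.linalg.inv(T);d=np.c_[(uv[:,0]-K[0,2])/K[0,0],(uv[:,1]-K[1,2])/K[1,1],np.ones(len(uv))]@Ti[:3,:3].T
    o=Ti[:3,3];return (o+d*((h-o[2])/d[:,2])[:,None])[:,:2]
# cover
m=((z>.104)&(z<.116)).astype(np.uint8);m[:,:148]=0;m[:,245:]=0;m[:182]=0;m[275:]=0
n,l,st,ce=cv2.connectedComponentsWithStats(m,connectivity=4);i=1+st[1:,4].argmax();mm=(l==i).astype(np.uint8)
cs,_=cv2.findContours(mm,cv2.RETR_EXTERNAL,cv2.CHAIN_APPROX_NONE)
r=cv2.minAreaRect(pix2w(cs[0][:,0].astype(float),.11).astype(np.float32));print("cover",r,W[mm>0][:,2].mean())
# holes: bore, slot
m2=((z>.066)&(z<.082)).astype(np.uint8)
sub=(1-m2);sub[:,:236]=0;sub[:,260:]=0;sub[:196]=0;sub[225:]=0
n,l,st,ce=cv2.connectedComponentsWithStats(sub,connectivity=4);i=l[210,247]
print("bore",st[i],ce[i],pix2w(ce[i][None],.075),"areadia",2*np.sqrt(st[i][4]/np.pi)*2.35)
s=(~((z>.104)&(z<.116))).astype(np.uint8)
n,l,st,ce=cv2.connectedComponentsWithStats(s,connectivity=4);i=l[235,180];print("slot",st[i],ce[i])
cs,_=cv2.findContours((l==i).astype(np.uint8),cv2.RETR_EXTERNAL,cv2.CHAIN_APPROX_NONE)
print(cv2.minAreaRect(pix2w(cs[0][:,0].astype(float),.11).astype(np.float32)))
# dark arms at z~.1
g=t["color"].max(2)
dk=((g<75)&(z>.085)&(z<.108)).astype(np.uint8)
n,l,st,ce=cv2.connectedComponentsWithStats(dk)
for i in range(1,n):
    if st[i][4]>8 and 145<ce[i][0]<280 and 175<ce[i][1]<280: print("dark",st[i],pix2w(ce[i][None],.102))
# block outer corners via crop pix
c=np.array([[668,50],[757,268]])/800*140*1.0
uv=np.c_[140+np.array([668,757,65,176])*140/800,175+np.array([50,268,202,533])*105/600]
print(pix2w(uv[:2],.075),"block ends");print(pix2w(uv[2:],.11),"cover bolts")
o=robot.get_obs();R=cv2.Rodrigues(np.array(o["orientation"]))[0];print(R.round(3))
E
```

```text
cover ((0.47616785764694214, 0.2771635949611664), (0.1979830265045166, 0.17720910906791687), 19.51668357849121) 0.11018040886822411
bore [240 202  16  17 193] [247.13471503 209.82901554] [[0.53617658 0.11581848]] areadia 36.83846928768061
slot [157 207  35  57 965] [174.00725389 234.53160622]
((0.4663073420524597, 0.3139841556549072), (0.15083453059196472, 0.05329977348446846), 20.21947479248047)
dark [216 202   8   9  21] [[0.54358008 0.19069995]]
dark [170 216   7   3  13] [[0.51580734 0.3205678 ]]
dark [223 230   8   3  10] [[0.47331441 0.17212037]]
dark [177 240   8   9  29] [[0.44063385 0.29811961]]
dark [205 258  10   8  50] [[0.39028485 0.21774949]]
[[0.61129519 0.08745414]
 [0.50049158 0.04386933]] block ends
[[0.53443097 0.37909982]
 [0.37398473 0.32212362]] cover bolts
[[-0.965  0.262 -0.001]
 [ 0.262  0.965 -0.002]
 [ 0.    -0.002 -1.   ]]
```

Emit:
jog_arm --targets '[[[0.0, 0.0, 0.06], 0, 0], [[0.02, -0.03, 0.11], -0.1, 0], [[0.37, -0.952, 0.11], -0.965, 0], [[0.37, -0.952, 0.11], -0.965, 0], [[0.37, -0.952, 0.11], -0.965, 0], [[0.37, -0.952, 0.11], -0.965, 0], [[0.37, -0.952, 0.11], -0.965, 0], [[0.37, -0.952, 0.11], -0.965, 0], [[0.37, -0.952, 0.11], -0.965, 0], [[0.37, -0.952, 0.11], -0.965, 0], [[0.37, -0.952, 0.11], -0.965, 0], [[0.37, -0.952, 0.11], -0.965, 0], [[0.37, -0.952, 0.11], -0.965, 0], [[0.37, -0.952, 0.11], -0.965, 0], [[0.37, -0.952, 0.11], -0.965, 0], [[0.37, -0.952, 0.11], -0.965, 0], [[0.37, -0.952, 0.11], -0.965, 0], [[0.37, -0.952, 0.11], -0.965, 0], [[0.37, -0.952, 0.11], -0.965, 0], [[0.37, -0.952, 0.11], -0.965, 0]]'

```text
clock: 2.6
position: [0.5398, -0.3242, 0.2955]
orientation: [-1.812, -2.565, -0.001]
ft_force: [-0.3, 0.3, -0.0]
gripper_width: 0.0948
grasp_force: 0.0
```

Emit:
jog_arm --targets '[[[0, -0.0005, -0.06], 0, 0], [[0, -0.0005, -0.12], 0, 0], [[0, -0.0005, -0.16], 0, 0], [[0, -0.0005, -0.19], 0, 0], [[0, -0.0005, -0.2], 0, 0], [[0, -0.0005, -0.2], 0, 0], [[0, -0.0005, -0.2], 0, 1], [[0, -0.0005, -0.2], 0, 1], [[0, -0.0005, -0.2], 0, 1], [[0, -0.0005, -0.2], 0, 1], [[0, -0.0005, -0.2], 0, 1], [[0, -0.0005, -0.2], 0, 1], [[0, -0.0005, -0.2], 0, 1], [[0, -0.0005, -0.2], 0, 1]]'

```text
clock: 4.35
position: [0.5403, -0.3251, 0.0963]
orientation: [1.812, 2.566, 0.001]
ft_force: [0.4, 0.2, -0.3]
gripper_width: 0.0268
grasp_force: 30.0
```

Emit:
jog_arm --targets '[[[0, 0, 0.04], 0, 1], [[0, 0, 0.09], 0, 1], [[0, 0, 0.14], 0, 1], [[-0.001, 0.02, 0.16], 0, 1], [[-0.001, 0.06, 0.16], 0, 1], [[-0.002, 0.11, 0.16], 0, 1], [[-0.002, 0.17, 0.16], 0, 1], [[-0.003, 0.23, 0.16], 0, 1], [[-0.003, 0.29, 0.16], 0, 1], [[-0.0035, 0.35, 0.16], 0, 1], [[-0.0035, 0.4, 0.15], 0, 1], [[-0.0035, 0.43, 0.14], 0, 1], [[-0.0035, 0.441, 0.13], 0, 1], [[-0.0035, 0.441, 0.12], 0, 1], [[-0.0035, 0.441, 0.11], 0, 1], [[-0.0035, 0.441, 0.11], 0, 1], [[-0.0035, 0.441, 0.11], 0, 1]]'

```text
clock: 6.48
position: [0.537, 0.1151, 0.2066]
orientation: [1.814, 2.565, 0.001]
ft_force: [-0.5, -0.6, -4.5]
gripper_width: 0.0271
grasp_force: 30.0
```

```bash
python3 - <<'E'
from h import *
s=snap("side");t=snap("top");np.savez("side1.npz",**s);np.savez("top1.npz",**t)
o=robot.get_obs();p=np.array(o["position"]);print(p,o["orientation"])
# side: flange & lower part points near tcp
a=cv2.resize(s["color"][130:250,180:340],(800,600),interpolation=cv2.INTER_CUBIC);cv2.imwrite("pics/s1.png",a)
from scipy.optimize import least_squares
for nm,c in(("side",s),("top",t)):
  W=cloud(c)
  for lo,hi,r in((p[2]-.075,p[2]-.04,.022),(p[2]-.022,p[2]-.0,.038)):
    d=np.hypot(W[...,0]-p[0],W[...,1]-p[1]);m=(d<r+.008)&(W[...,2]>lo)&(W[...,2]<hi);q=W[m]
    if len(q)<15: continue
    if nm=="side" and r<.03:
        f=least_squares(lambda x:np.hypot(q[:,0]-x[0],q[:,1]-x[1])-r,p[:2],loss="soft_l1",f_scale=.001);print(nm,r,len(q),f.x-p[:2],f.cost)
    print(nm,r,len(q),cv2.minEnclosingCircle(q[:,:2].astype(np.float32)),np.median(q[:,2]))
E
```

```text
[0.53715464 0.11539471 0.20705906] [1.81286829e+00 2.56455318e+00 1.37014425e-03]
side 0.022 132 [ 0.00265016 -0.00058853] 0.00012821289130112687
side 0.022 132 ((0.537053108215332, 0.10821530222892761), 0.021614953875541687) 0.14831302993152123
side 0.038 143 ((0.5377169847488403, 0.11301550269126892), 0.04048241674900055) 0.18697686165224547
```

View pics/s1.png

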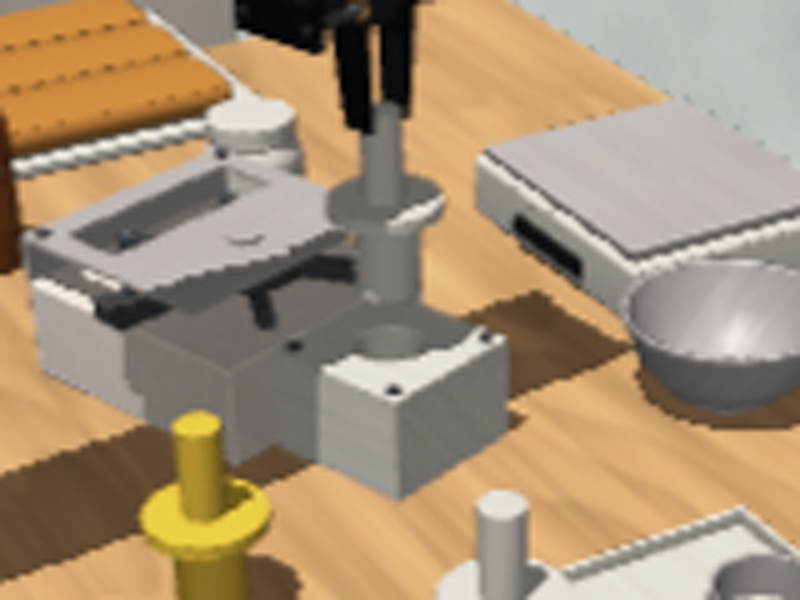

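```bash
python3 - <<'E'
from h import *
from scipy.optimize import least_squares
s=np.load("side0.npz");W=cloud(s)
d=np.hypot(W[...,0]-.5365,W[...,1]-.1155)
m=((W[...,2]>.0715)&(W[...,2]<.08)).astype(np.uint8)
m[d>.06]=0
f=cv2.morphologyEx(m,cv2.MORPH_CLOSE,np.ones((3,3)))
# mouth rim: block-top points near the hole; maximise empty circle
q=W[(m>0)][:,:2];print(len(q))
print("top pts d range",np.sort(np.hypot(q[:,0]-.5365,q[:,1]-.1155))[:8])
g=np.mgrid[-6:6.1:.5,-6:6.1:.5].reshape(2,-1).T/1000+[.5365,.1155]
e=np.array([np.sort(np.hypot(*(q-c).T))[3] for c in g]);i=e.argsort()[-6:];print(g[i],e[i])
# wall fit (inside of bore, far wall)
w=(W[...,2]>.03)&(W[...,2]<.070)&(d<.03);w=W[w];print(len(w))
x=least_squares(lambda x:np.hypot(w[:,0]-x[0],w[:,1]-x[1])-.02275,[.5365,.1155],loss="soft_l1",f_scale=.001);print(x.x,x.cost)
# same estimator on plunger B's and A's lower part in side0 vs top
for c0,r in(([.54,-.325],.022),([.461,-.1657],.03)):
    w=W[(W[...,2]>.015)&(W[...,2]<.058)&(np.hypot(W[...,0]-c0[0],W[...,1]-c0[1])<r+.006)]
    x=least_squares(lambda x:np.hypot(w[:,0]-x[0],w[:,1]-x[1])-r,c0,loss="soft_l1",f_scale=.001);print(len(w),x.x,x.cost)
E
```

```text
432
top pts d range [0.01810455 0.01886683 0.01906507 0.02062532 0.02085356 0.02095523
 0.02113323 0.0214245 ]
[[0.539  0.115 ]
 [0.539  0.114 ]
 [0.5385 0.113 ]
 [0.5385 0.1135]
 [0.539  0.113 ]
 [0.539  0.1135]] [0.02173088 0.02176963 0.02185967 0.02185988 0.02193403 0.02193847]
48
[0.53945953 0.1175153 ] 5.6834661556850444e-05
173 [ 0.54371107 -0.32511635] 0.00011278192454731713
250 [ 0.46400439 -0.16502193] 0.00015769085842653904
```

Plunger and bore agree to within about 1 mm in both cameras, so I'm lowering it slowly.

Emit:
jog_arm --targets '[[[0, 0, -0.015], 0, 1], [[0, 0, -0.03], 0, 1], [[0, 0, -0.035], 0, 1], [[0, 0, -0.039], 0, 1], [[0, 0, -0.042], 0, 1], [[0, 0, -0.045], 0, 1], [[0, 0, -0.048], 0, 1], [[0, 0, -0.05], 0, 1]]'

```text
clock: 7.58
position: [0.5369, 0.1159, 0.1563]
orientation: [1.812, 2.566, 0.001]
ft_force: [0.3, 0.6, -4.2]
gripper_width: 0.0272
grasp_force: 30.0
```

Emit:
jog_arm --targets '[[[0, 0, -0.008], 0, 1], [[0, 0, -0.016], 0, 1], [[0, 0, -0.024], 0, 1], [[0, 0, -0.032], 0, 1], [[0, 0, -0.038], 0, 1], [[0, 0, -0.042], 0, 1], [[0, 0, -0.044], 0, 1], [[0, 0, -0.045], 0, 1]]'

```text
clock: 8.57
position: [0.5371, 0.116, 0.1116]
orientation: [1.812, 2.566, 0.001]
ft_force: [2.9, 1.8, -2.5]
gripper_width: 0.0268
grasp_force: 30.0
```

Emit:
jog_arm --targets '[[[0, 0, -0.001], 0, 1], [[0, 0, -0.002], 0, 1], [[0, 0, -0.003], 0, 1], [[0, 0, -0.003], 0, 1]]'

```text
clock: 9.07
position: [0.5372, 0.1161, 0.1089]
orientation: [1.812, 2.566, 0.002]
ft_force: [3.8, 1.7, 0.6]
gripper_width: 0.0271
grasp_force: 30.0
```

Emit:
jog_arm --targets '[[[0, 0, -0.001], 0, 1], [[0, 0, -0.002], 0, 1], [[0, 0, -0.002], 0, 1]]'

```text
clock: 9.45
position: [0.5376, 0.1166, 0.1085]
orientation: [1.812, 2.565, 0.004]
ft_force: [1.7, 4.3, 8.4]
gripper_width: 0.0267
grasp_force: 30.0
```

Emit:
jog_arm --targets '[[[0, 0, -0.001], 0, 0.9], [[0, 0, 0], 0, 0.5], [[0, 0, 0], 0, 0.5], [[0, 0, 0], 0, 0.45], [[0, 0, 0], 0, 0.45], [[0, 0, 0.03], 0, 0.45], [[0, 0, 0.08], 0, 0.45], [[0, 0, 0.13], 0, 0.45], [[-0.03, 0.06, 0.15], 0, 0.45], [[-0.05, 0.12, 0.15], 0, 0.8], [[-0.06, 0.18, 0.15], 0, 1], [[-0.06, 0.19, 0.15], 0, 1], [[-0.06, 0.19, 0.15], 0, 1]]'

```text
clock: 11.08
position: [0.4764, 0.3061, 0.2556]
orientation: [-1.81, -2.568, 0.002]
ft_force: [0.8, -1.6, -1.0]
gripper_width: 0.0176
grasp_force: 0.0
```

```bash
python3 - <<'E'
from h import *
s=snap("side");np.savez("side2.npz",**s);t=snap("top");np.savez("top2.npz",**t)
o=robot.get_obs();print(o["position"],o["ft_force"],o["gripper_width"])
a=cv2.resize(s["color"][130:250,180:340],(800,600),interpolation=cv2.INTER_CUBIC);cv2.imwrite("pics/s2.png",a)
W=cloud(t);d=np.hypot(W[...,0]-.5365,W[...,1]-.1155);z=W[...,2]
for lo,hi in((.078,.095),(.13,.155)):
    q=W[(d<.045)&(z>lo)&(z<hi)];print(len(q),q.mean(0) if len(q) else"",np.median(q[:,2]),q[:,2].std(),cv2.minEnclosingCircle(q[:,:2].astype(np.float32)))
E
```

```text
[0.47693207 0.30467234 0.2558686 ] [ 0.00652204  0.17643236 -0.51937009] 0.009582083755808012
486 [0.53482545 0.11420893 0.08490514] 0.08499933149044225 0.0030084586088897566 ((0.53647381067276, 0.1154453232884407), 0.04493634030222893)
88 [0.53617599 0.11534219 0.14464932] 0.14500220554186727 0.003228602818957336 ((0.5366185307502747, 0.11583877354860306), 0.013905586674809456)
```

View pics/s2.png

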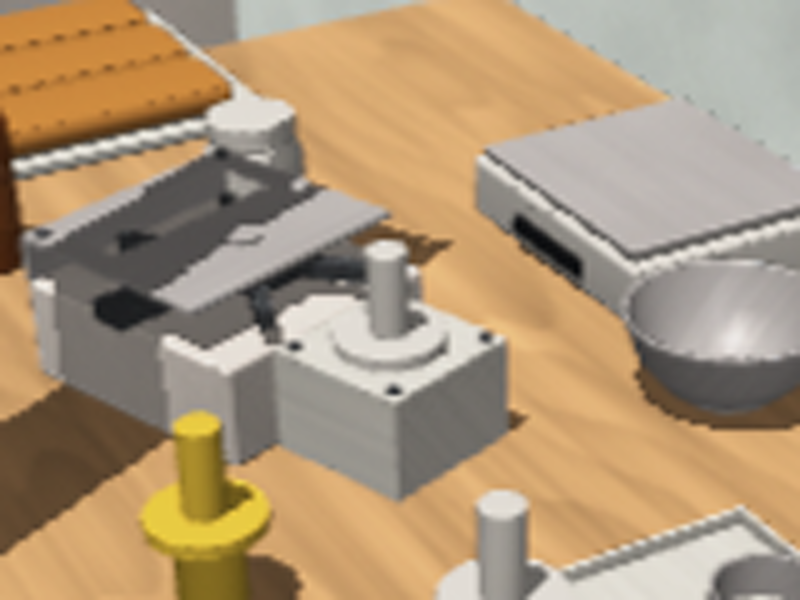

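Flange top is at 85 mm and stem top at 145 mm, so the plunger is fully home and upright. Next I enter the slot between the two visible teeth.

Emit:
jog_arm --targets '[[[-0.001, 0.006, -0.05], 0, 1], [[-0.001, 0.006, -0.1], 0, 1], [[-0.001, 0.006, -0.115], 0, 1], [[-0.001, 0.006, -0.115], 0, 1], [[-0.001, 0.006, -0.115], 0, 1]]'

```text
clock: 11.8
position: [0.4774, 0.3121, 0.144]
orientation: [1.812, 2.564, 0.006]
ft_force: [0.4, 0.1, 1.0]
gripper_width: 0.0003
grasp_force: 0.0
```

Emit:
jog_arm --targets '[[[0, 0, -0.015], 0, 1], [[0, 0, -0.03], 0, 1], [[0, 0, -0.042], 0, 1], [[0, 0, -0.049], 0, 1], [[0, 0, -0.049], 0, 1]]'

```text
clock: 12.42
position: [0.4751, 0.3116, 0.0912]
orientation: [-1.812, -2.566, 0.002]
ft_force: [0.9, 0.7, 0.3]
gripper_width: 0.0003
grasp_force: 0.0
```

Emit:
jog_arm --targets '[[[-0.0075, -0.0025, 0.002], 0, 1], [[-0.015, -0.005, 0.002], 0, 1], [[-0.0225, -0.008, 0.002], 0, 1], [[-0.03, -0.0105, 0.002], 0, 1], [[-0.0375, -0.013, 0.002], 0, 1], [[-0.045, -0.016, 0.002], 0, 1], [[-0.0525, -0.0185, 0.002], 0, 1], [[-0.058, -0.0205, 0.002], 0, 1], [[-0.06, -0.0212, 0.002], 0, 1], [[-0.06, -0.0212, 0.002], 0, 1]]'

```text
clock: 13.68
position: [0.4157, 0.2906, 0.0943]
orientation: [1.812, 2.566, 0.0]
ft_force: [0.0, -0.8, 0.1]
gripper_width: 0.0006
grasp_force: 0.0
```

Emit:
jog_arm --targets '[[[0.006, 0.002, 0], 0, 1], [[0.006, 0.002, 0.03], 0, 1], [[0.006, 0.002, 0.05], 0, 1], [[0.05, 0.018, 0.055], 0, 1], [[0.0905, 0.032, 0.055], 0, 1], [[0.0905, 0.032, 0.055], 0, 1], [[0.0905, 0.032, 0.055], 0, 1]]'

```text
clock: 14.55
position: [0.5057, 0.3224, 0.1489]
orientation: [-1.812, -2.566, 0.002]
ft_force: [-0.4, 0.1, 0.0]
gripper_width: 0.0004
grasp_force: 0.0
```

```bash
cat > look.py <<'E'
from h import *
O=np.array([.4912,.2439]);th=np.radians(19.5);R=np.array([[np.cos(th),-np.sin(th)],[np.sin(th),np.cos(th)]])
for n in("top","side"):
    c=snap(n);W=cloud(c);g=c["color"].max(2);D=(W[...,:2]-O)@R;r=np.hypot(*np.moveaxis(D,-1,0))
    if n=="side": D=(W[...,:2]-O-[.003,0])@R;r=np.hypot(*np.moveaxis(D,-1,0))
    m=((g<75)&(W[...,2]>.096)&(W[...,2]<.106)&(r<.125)&(r>.03)).astype(np.uint8)
    k,l,st,ce=cv2.connectedComponentsWithStats(m)
    for i in range(1,k):
        if st[i][4]>6:
            p=D[l==i].mean(0);print(n,st[i][4],(p*1000).round(),"ang",np.degrees(np.arctan2(p[1],p[0]))%360,"rmax",r[l==i].max().round(3))
o=robot.get_obs();p=np.array(o["position"]);print("tcp",p,"dep",((p[:2]-O)@R*1000).round(1),o["ft_force"])
E
python3 look.py
```

```text
top 24 [44. 59.] ang 53.481502285127284 rmax 0.084
top 42 [-28.  61.] ang 114.12629996041761 rmax 0.08
top 83 [-105.    9.] ang 174.9402617448764 rmax 0.117
side 16 [-35.  76.] ang 114.85281203729748 rmax 0.095
side 67 [ -5. -57.] ang 264.89302902831946 rmax 0.097
side 61 [-104.    6.] ang 176.6631216669214 rmax 0.119
tcp [0.50527449 0.32242173 0.14922348] dep [39.5 69.3] [-0.31593703  0.00156025  0.07768154]
```

```bash
python3 - <<'E'
from h import *
print(robot.finger_overhang)
p=np.array(robot.get_obs()["position"]);print(p)
s=snap("side");W=cloud(s);d=np.hypot(W[...,0]-p[0]-.003,W[...,1]-p[1]);m=(d<.03)&(W[...,2]>.117)
print(np.sort(W[m][:,2])[:12].round(4))
v,u=np.where(m&(W[...,2]<.2));print(u.min(),u.max(),v.min(),v.max())
cv2.imwrite("pics/s3.png",cv2.resize(s["color"][115:235,150:310],(800,600),interpolation=cv2.INTER_CUBIC))
E
```

```text
0.011
[0.50527449 0.32242173 0.14922348]
[0.1787 0.18   0.1804 0.1804 0.1824 0.1833 0.1833 0.1833 0.185  0.1852
 0.1852 0.187 ]
217 224 146 151
```

View pics/s3.png

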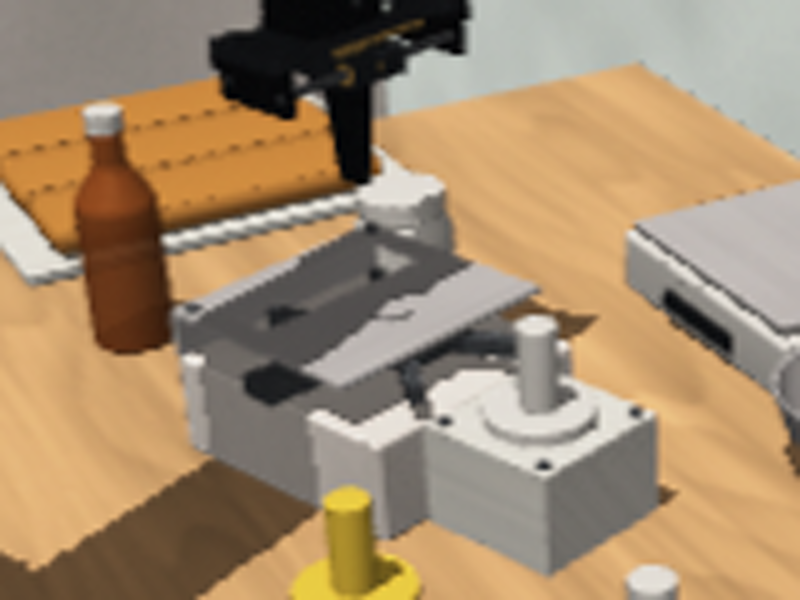

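The picture shows the shut fingertip at pixel (358,180), well above the sheet. Its measured height is about 0.178 when the TCP reading is 0.149, so the real tip sits about 40 mm higher than the nominal tool frame says. The first push therefore passed over the cover without touching anything. I'll check the tip's lateral offset too.

```bash
python3 - <<'E'
from h import *
O=np.array([.4912,.2439]);th=np.radians(19.5);R=np.array([[np.cos(th),-np.sin(th)],[np.sin(th),np.cos(th)]])
p=np.array(robot.get_obs()["position"])
s=snap("side");W=cloud(s)-[.003,0,0];g=s["color"].max(2)
D=(W[...,:2]-O)@R
for lo in(.176,.182,.188,.194,.2,.21,.22,.23,.24):
    m=(np.hypot(W[...,0]-p[0],W[...,1]-p[1])<.045)&(W[...,2]>lo)&(W[...,2]<lo+.006)
    if m.sum(): q=D[m]*1000;print(lo,m.sum(),q.min(0).round(),q.max(0).round())
t=snap("top");W=cloud(t);m=(W[...,2]>.2)&(W[...,2]<.36)&(np.hypot(W[...,0]-p[0],W[...,1]-p[1])<.15);print("top",m.sum(),W[m].min(0),W[m].max(0))
E
```

```text
0.176 4 [36. 59.] [44. 69.]
0.182 11 [31. 58.] [42. 80.]
0.188 9 [30. 57.] [46. 77.]
0.194 11 [27. 55.] [48. 80.]
0.2 13 [24. 53.] [43. 77.]
0.21 11 [25. 54.] [44. 77.]
0.22 15 [26. 57.] [47. 80.]
0.23 16 [25. 55.] [48. 80.]
0.24 13 [22. 57.] [46. 81.]
top 444 [0.43690234 0.26227535 0.25832176] [0.59633306 0.34637578 0.35991946]
```

Emit:
jog_arm --targets '[[[-0.0297, -0.0105, 0], 0, 1], [[-0.0297, -0.0105, -0.03], 0, 1], [[-0.0297, -0.0105, -0.06], 0, 1], [[-0.0297, -0.0105, -0.07], 0, 1], [[-0.0297, -0.0105, -0.078], 0, 1], [[-0.0297, -0.0105, -0.084], 0, 1], [[-0.0297, -0.0105, -0.09], 0, 1], [[-0.0297, -0.0105, -0.09], 0, 1]]'

```text
clock: 15.8
position: [0.4764, 0.3121, 0.0591]
orientation: [-1.812, -2.566, 0.0]
ft_force: [0.1, 0.8, -0.0]
gripper_width: 0.0005
grasp_force: 0.0
```

```bash
python3 look.py|tail -1
```

```text
tcp [0.47666318 0.31223045 0.05954499] dep [ 9.1 69.3] [-0.84134891 -0.28105361 -0.51209416]
```

Tip is at about 0.088, inside the slot with no contact force. I go 4 mm lower and push.

Emit:
jog_arm --targets '[[[0, 0, -0.004], 0, 1], [[-0.0075, -0.0025, -0.004], 0, 1], [[-0.015, -0.005, -0.004], 0, 1], [[-0.0225, -0.008, -0.004], 0, 1], [[-0.03, -0.0105, -0.004], 0, 1], [[-0.0375, -0.013, -0.004], 0, 1], [[-0.045, -0.016, -0.004], 0, 1], [[-0.0525, -0.0185, -0.004], 0, 1], [[-0.058, -0.0205, -0.004], 0, 1], [[-0.06, -0.0212, -0.004], 0, 1]]'

```text
clock: 17.15
position: [0.4169, 0.2914, 0.0561]
orientation: [1.812, 2.565, 0.004]
ft_force: [4.1, 2.4, 1.7]
gripper_width: 0.0008
grasp_force: 1.7
```

Emit:
jog_arm --targets '[[[0.006, 0.002, 0], 0, 1], [[0.006, 0.002, 0.03], 0, 1], [[0.006, 0.002, 0.055], 0, 1], [[0.006, 0.002, 0.06], 0, 1], [[0.05, 0.018, 0.06], 0, 1], [[0.0935, 0.033, 0.06], 0, 1], [[0.0935, 0.033, 0.06], 0, 1], [[0.0935, 0.033, 0.06], 0, 1]]'

```text
clock: 18.15
position: [0.5085, 0.3232, 0.1133]
orientation: [-1.811, -2.565, 0.006]
ft_force: [-0.2, 0.2, -0.2]
gripper_width: 0.0005
grasp_force: 0.0
```

```bash
python3 look.py
```

```text
top 19 [ 9. 59.] ang 81.401238899702 rmax 0.066
top 15 [-100.  -40.] ang 201.67865373142365 rmax 0.111
top 12 [-66.  55.] ang 140.16713442358125 rmax 0.093
side 17 [10. 80.] ang 82.69688375875602 rmax 0.094
side 23 [ 53. -47.] ang 318.3119559069206 rmax 0.088
side 42 [-11. -62.] ang 260.22382803019275 rmax 0.098
side 57 [-95. -42.] ang 204.1580475130183 rmax 0.12
tcp [0.50850128 0.32338101 0.11435824] dep [42.8 69.1] [-0.63030461 -0.47120168 -0.20169731]
```

The wheel turned about 27°. Next tooth.

Emit:
jog_arm --targets '[[[0, 0, -0.03], 0, 1], [[0, 0, -0.045], 0, 1], [[0, 0, -0.058], 0, 1], [[-0.009, -0.0032, -0.058], 0, 1], [[-0.018, -0.0064, -0.058], 0, 1], [[-0.027, -0.0096, -0.058], 0, 1], [[-0.036, -0.0127, -0.058], 0, 1], [[-0.045, -0.016, -0.058], 0, 1], [[-0.054, -0.019, -0.058], 0, 1], [[-0.063, -0.0223, -0.058], 0, 1], [[-0.072, -0.0255, -0.058], 0, 1], [[-0.081, -0.0287, -0.058], 0, 1], [[-0.088, -0.031, -0.058], 0, 1], [[-0.0895, -0.0317, -0.058], 0, 1]]'

```text
clock: 20.0
position: [0.4219, 0.2932, 0.0594]
orientation: [1.81, 2.564, 0.008]
ft_force: [4.4, 2.4, 1.1]
gripper_width: 0.0002
grasp_force: 1.8
```

Emit:
jog_arm --targets '[[[0.006, 0.002, 0], 0, 1], [[0.006, 0.002, 0.03], 0, 1], [[0.006, 0.002, 0.055], 0, 1], [[0.006, 0.002, 0.06], 0, 1], [[0.05, 0.018, 0.06], 0, 1], [[0.0895, 0.0317, 0.06], 0, 1], [[0.0895, 0.0317, 0.06], 0, 1], [[0.0895, 0.0317, 0.06], 0, 1]]'

```text
clock: 21.0
position: [0.5086, 0.3232, 0.1155]
orientation: [-1.811, -2.565, 0.005]
ft_force: [-0.3, -0.1, 0.2]
gripper_width: -0.0
grasp_force: 0.0
```

```bash
python3 look.py
```

```text
top 38 [-10. -63.] ang 260.81434613968133 rmax 0.075
top 22 [12. 58.] ang 78.52607505887482 rmax 0.066
top 23 [-64.  56.] ang 138.47591166919216 rmax 0.092
side 19 [13. 79.] ang 80.9041931746688 rmax 0.095
side 126 [ -8. -74.] ang 263.73454980394837 rmax 0.122
tcp [0.50858232 0.32343593 0.11637128] dep [42.9 69.2] [0.98805992 0.06552566 0.29167511]
```

Emit:
jog_arm --targets '[[[0, 0, -0.03], 0, 1], [[0, 0, -0.045], 0, 1], [[0, 0, -0.06], 0, 1], [[-0.009, -0.0032, -0.06], 0, 1], [[-0.016, -0.0057, -0.06], 0, 1], [[-0.021, -0.0074, -0.06], 0, 1], [[-0.025, -0.0088, -0.06], 0, 1], [[-0.027, -0.0096, -0.06], 0, 1]]'

```text
clock: 22.1
position: [0.4836, 0.3155, 0.0586]
orientation: [1.812, 2.566, 0.006]
ft_force: [3.3, 5.3, -1.1]
gripper_width: 0.0006
grasp_force: 2.3
```

Emit:
jog_arm --targets '[[[-0.002, -0.0007, 0], 0, 1], [[-0.004, -0.0014, 0], 0, 1], [[-0.004, -0.0014, 0], 0, 1]]'

```text
clock: 22.48
position: [0.4797, 0.3143, 0.0586]
orientation: [1.812, 2.566, 0.006]
ft_force: [3.5, 4.9, 0.5]
gripper_width: 0.0004
grasp_force: 2.3
```

Emit:
jog_arm --targets '[[[-0.002, -0.0007, 0], 0, 1], [[-0.004, -0.0014, 0], 0, 1], [[-0.004, -0.0014, 0], 0, 1]]'

```text
clock: 22.85
position: [0.4773, 0.3135, 0.0587]
orientation: [1.811, 2.564, 0.012]
ft_force: [8.3, 7.7, -4.9]
gripper_width: 0.0005
grasp_force: 4.9
```

```bash
python3 look.py
```

```text
top 7 [70. 53.] ang 36.72589873072997 rmax 0.093
top 64 [  8. -69.] ang 276.7131204802431 rmax 0.088
side 23 [-10.  79.] ang 96.87904667942516 rmax 0.092
side 85 [ -0. -72.] ang 269.9313775677008 rmax 0.111
side 20 [-64. -49.] ang 217.3715737071886 rmax 0.097
tcp [0.47736828 0.31356419 0.05873839] dep [10.2 70.3] [ 8.07854484  6.77893052 -3.92478511]
```

Emit:
jog_arm --targets '[[[-0.002, -0.0007, 0], 0, 1], [[-0.002, -0.0007, 0], 0, 1]]'

```text
clock: 23.2
position: [0.4774, 0.3136, 0.0589]
orientation: [1.809, 2.562, 0.019]
ft_force: [14.6, 9.3, -9.3]
gripper_width: -0.0001
grasp_force: 7.9
```

Emit:
jog_arm --targets '[[[0.012, 0.0042, 0], 0, 1], [[0.012, 0.0042, 0.02], 0, 1], [[0.012, 0.0042, 0.06], 0, 1], [[0.012, 0.0042, 0.12], 0, 1], [[-0.03, 0.05, 0.17], 0, 1], [[-0.08, 0.1, 0.17], 0, 1], [[-0.13, 0.15, 0.17], 0, 1], [[-0.17, 0.2, 0.17], 0, 1], [[-0.17, 0.2, 0.17], 0, 1], [[-0.17, 0.2, 0.17], 0, 1]]'

```text
clock: 24.45
position: [0.3011, 0.5116, 0.2285]
orientation: [1.807, 2.569, -0.0]
ft_force: [-0.5, -0.8, 1.0]
gripper_width: 0.0005
grasp_force: 0.0
```

```bash
python3 look.py; python3 - <<'E'
from h import *
t=snap("top");W=cloud(t);d=np.hypot(W[...,0]-.5365,W[...,1]-.1155);z=W[...,2]
q=W[(d<.03)&(z>.13)&(z<.155)];print(len(q),np.median(q[:,2]),cv2.minEnclosingCircle(q[:,:2].astype(np.float32)))
cv2.imwrite("pics/t9.png",cv2.resize(t["color"][150:290,100:440],(800,330),interpolation=cv2.INTER_CUBIC))
E
```

```text
top 157 [ 10. -83.] ang 276.82019957283353 rmax 0.113
top 28 [-5. 71.] ang 94.0572736698641 rmax 0.089
side 14 [-11.  81.] ang 97.813746353883 rmax 0.093
side 87 [ -0. -72.] ang 269.74759264805584 rmax 0.116
side 20 [-67. -50.] ang 217.03874460588824 rmax 0.096
tcp [0.30291754 0.51023114 0.22808719] dep [-88.6 313.9] [ 0.09419437 -0.1796351   0.26284248]
87 0.14475148749134203 ((0.5372222065925598, 0.11607816815376282), 0.014317044988274574)
```

View pics/t9.png

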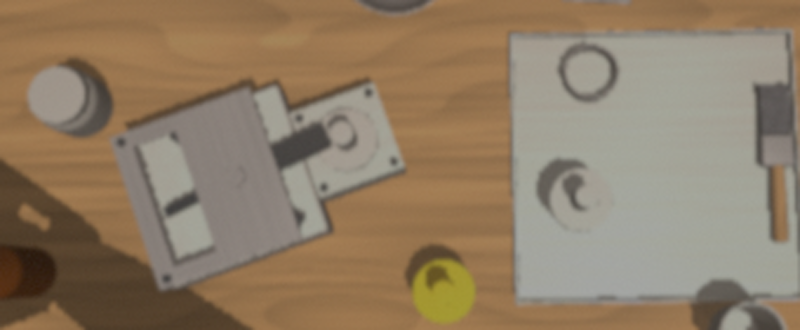

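The tongue lies across the flange at (315,145), the wheel is at its stop, the plunger is seated, and nothing else has moved. I'm handing the job in.

```bash
python3 -c "
from bench import robot
print(robot.close_job())"
```

```text
the job is handed in; nothing more can be done
None
```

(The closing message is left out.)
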